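# Complete the row of solder reels on the bench shelf

### The arm

A 6-joint arm with a two-finger parallel gripper is mounted at the origin on a cart in front of the work surface, level with it; the furniture and walls round the work are solid. World frame = base frame: x ahead of the robot, y to its left, z up, the work surface at z = 0. Lengths are in m, angles in rad, forces in N, time in s.
With the tool pointing down it reaches from about 0.375 to 0.9 m from the base axis. Payload 3.1 kg.
Tool frame: the origin (TCP) lies at the very end of the fingers, on their centre line; the grasp point (between the pads) lies 19 mm behind it; z points along the fingers, y is the line along which they close (so a half turn about z gives the same grasp; the last joint's range is limited). The gripper opens to 87 mm and grips with 3 to 60 N. Pads are 19 mm wide; open, the fingers measure 117 mm over their backs; the gripper's body (75 mm by 190 mm) begins 51 mm behind the grasp point.
Start: joints at [-1.526, 0.527, 1.433, -0, 1.181, -0.178], TCP at [0.138, -0.61, 0.223] pointing down, gripper open.
Joint ranges: [-3.08, 3.08], [-0.75, 2.2], [0.22, 2.44], [-1.43, 4.57], [0, 2.65], [-2.85, 2.85]. Speed limits (rad/s): [2.79, 2.79, 3.14, 3.14, 3.14, 3.14].

### API

Orientations are given as a unit quaternion [w, x, y, z].
In Python, from bench import r gives the robot as it stands.
- The arm moves only by the shell command python3 -m handwheel 'ROWS' [FORCE]. ROWS is JSON, a list of rows, each a list of 5 numbers: the opening, from 0 (shut) to 1 (fully open), then the shift along the world's x, y, z in m, then the turn about the world's z in degrees. A call has 1 to 12 rows; each row is the pose to reach, as a shift and turn from the pose commanded when the call began; what a row does not reach only later rows make up. A row lasts 1/12 s, in which the tool goes at most 41.7 mm and 7.16 degrees, less where a joint would pass 70% of its speed; a pose out of reach is approached as far as the arm can. A call with a gripper value outside its range is refused whole. The fingers move at their own pace and stop on an object; FORCE is the grip in N (left out, the last holds). Time passes only in rows, so rows that repeat a pose let the fingers close. It gives the time, the measured TCP pose, the force, the opening and the grip force at its end, in the units of the state.
- r.observe(): the state, without advancing time (a new reading comes with each control period).
- r.camera(name): name is "scene" or "top" or "wrist"; returns a dict with "frame" (400x640x3 uint8, red, green, blue), "z_map" (400x640 float32, m along the optical axis (not along the pixel's ray), 0 where there is no reading), "fx", "fy", "cx", "cy" (pixels), "R" (3x3) and "t" (3): a world point X has camera coordinates R X + t. Camera axes: x right, y down, z forward; pixel columns grow to the right and rows downward; lengths in m; the calibration is good to about 2 mm. A picture is of the moment at which its call begins.
- r.hand_in(): hands the job in; it is judged then, once.
The state is a dict: "t": time; "joint_positions": joint angles; "qvel": joint speeds; "joint_torque": joint torques, N m; "position": TCP position; "tcp_rot": TCP orientation; "contact_force": force on the tool from outside, world axes, zero at the start; "wrist_torque": the same for the moment, N m; "finger_gap": finger opening in m; "grip_force": force on a finger pad.
Only numpy, scipy, OpenCV 4.12 (cv2) and the standard library are available. Lean on these libraries where they do the work, as an engineer would, in place of code of your own. Each camera call takes 0.05 s, during which the arm holds its last target. There are 200 camera calls.

### The job

Two reels of solder wire have been left on the bench. Stand both upright on the low shelf, one on each side of the reel that already stands there, so that the three make one straight row along the middle of the shelf with a gap of about 2 cm between neighbours. Leave the reel that already stands on the shelf where it is.

Things in the scene. Friction and masses are not known exactly. Their poses are not given: they have to be found in the camera images.
- shelf: Low grey shelf board on two legs, fixed to the bench: 110 mm deep, 310 mm long, top face 50 mm above the bench, no lip. Origin under its centre at bench height; z up, y along its length (to the robot's left), x across its depth, away from the robot; turned up to 15 degrees. Its middle line is x = 0. Keep arm and gripper clear of the deck over the back of the bench (front edge at world x = 0.72 m, 0.20 to 0.24 m up).
- reel_standing_center (a point): The reel that already stands upright on the shelf, on its middle line, within 30 mm of half its length; loose, of the same kind and size (56 mm diameter, 42 mm high). Point: its centre, 21 mm above the shelf's top. With 20 mm gaps, neighbours' centres lie 76 mm from it along the shelf; fingers then fit in front of and behind a reel, not between reels.
- reel_a_center (a point): One of two equal loose reels of solder wire on the bench, right of the shelf, standing on a flange: blue flanges, silver wire, diameter 56 mm, height 42 mm, about 0.4 kg; grip across the flanges. Either may go on either side. Point: its centre, 21 mm up; z is its axis. Near it, centres 0.1 m off or more: a white jar with blue lid (68 mm wide, 60 high) and an amber tape roll (65 wide, 14 high).
- reel_b_center (a point): One of two equal loose reels of solder wire on the bench, right of the shelf, standing on a flange: blue flanges, silver wire, diameter 56 mm, height 42 mm, about 0.4 kg; grip across the flanges. Either may go on either side. Point: its centre, 21 mm up; z is its axis. Near it, centres 0.1 m off or more: a white jar with blue lid (68 mm wide, 60 high) and an amber tape roll (65 wide, 14 high).
Not all that is in view belongs to the job. Leave any brown or turquoise look-alike of the part that bears reel_b_center alone.

How it is judged:
At the end, for the whole second after the job is handed in: All three reels stand upright on the shelf (within about 6 degrees), each centre within 15 mm of its middle line; the two added reels are on opposite sides of the first (more than 122 mm apart), centres 61 to 93 mm from its centre (gaps of about 5 to 37 mm) (x of reel_standing_center in the frame of shelf between -0.015 and 0.015 m and z of reel_standing_center in the frame of shelf between 0.066 and 0.076 m and angle between each of reel_standing_center, reel_a_center, reel_b_center's own z axis and vertical below 0.1 rad and x of reel_a_center in the frame of shelf between -0.015 and 0.015 m and z of reel_a_center in the frame of shelf between 0.066 and 0.076 m and x of reel_b_center in the frame of shelf between -0.015 and 0.015 m and z of reel_b_center in the frame of shelf between 0.066 and 0.076 m and horizontal distance between reel_a_center and reel_standing_center between 0.061 and 0.093 m and horizontal distance between reel_b_center and reel_standing_center between 0.061 and 0.093 m and horizontal distance between reel_a_center and reel_b_center above 0.122 m); the robot touches nothing.
It fails at once if the reel that already stood on the shelf is moved more than 15 mm (distance of reel_standing_center from where it was at the start of the episode above 0.015 m).
It also fails if it takes over 67 s, if anything falls off the work surface, if the arm or the gripper's body presses on something with over 40 N, if the wrist force passes 120 N, or if a joint passes its speed limit or range.

## Working session

There is one attempt and no reset: what is moved stays moved. The work goes in short steps, Python scripts to look and compute and a shell command to move; the robot and the scene stay as the last step left them, time stands still between calls to the robot, and variables do not carry over. Pictures are saved under pics/ and viewed, at most 10 in all, crops included, and the job is handed in when it is done.

```bash
mkdir -p pics; cat > h.py <<'E'
from bench import r
import cv2,numpy as np
def snap(n,f):
    c=r.camera(n); np.savez('pics/'+f+'.npz',**c); cv2.imwrite('pics/'+f+'.png',c['frame'][:,:,::-1]); return c
def world(c):
    z=c['z_map'];v,u=np.mgrid[:z.shape[0],:z.shape[1]]
    P=np.stack([(u-c['cx'])/c['fx']*z,(v-c['cy'])/c['fy']*z,z],-1)
    return (P-c['t'])@c['R']
E
python3 - <<'E'
from h import *
a=snap('top','t0'); b=snap('scene','s0')
print(r.observe())
print(a['R'],a['t'])
E
```

```text
{'t': 0.1, 'joint_positions': array([-1.52650146e+00,  5.28384613e-01,  1.43377758e+00, -3.52873230e-05,
        1.18140192e+00, -1.78510593e-01]), 'qvel': array([-0.00234535, -0.0011751 , -0.00242026, -0.00020182, -0.00153182,
        0.00098439]), 'joint_torque': array([-3.69279342e-04, -4.40984130e+01, -1.77151197e+01,  6.34001568e-02,
        5.33824519e-02, -5.89115257e-05]), 'position': array([ 0.13808664, -0.6088737 ,  0.2216614 ]), 'tcp_rot': array([-9.84604304e-04,  9.93799901e-01,  1.11179065e-01,  4.98210159e-05]), 'contact_force': array([-0.59461237, -0.52638607,  0.85126422]), 'wrist_torque': array([ 0.01349809, -0.00745724,  0.00818767]), 'grip_force': 0.0, 'finger_gap': 0.08698707528439742}
[[ 0.02194799 -0.99960478 -0.01756629]
 [-0.99311312 -0.01977613 -0.11547828]
 [ 0.11508525  0.01997983 -0.99315467]] [-0.06951054  0.51332149  0.9304244 ]
```

View pics/t0.png

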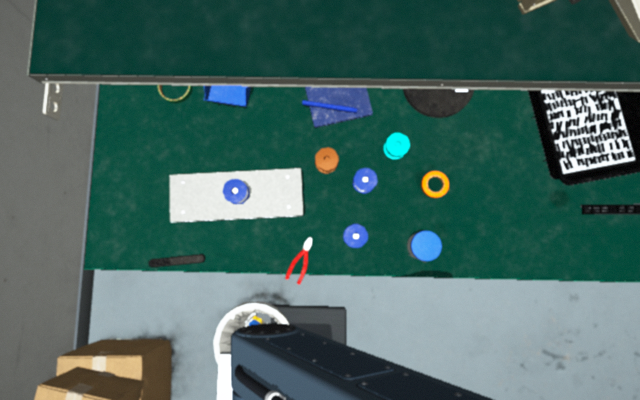

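View pics/s0.png

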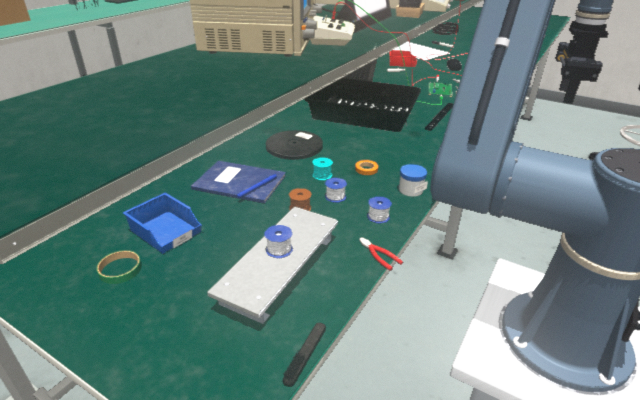

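Top view: the shelf spans (170–302, 168–222), with the standing reel at (236,190). The candidates are blue reels at (365,180) and (356,236), a brown one at (327,160) and a turquoise one at (397,146). The two blue-flanged reels with silver wire fit the description. The jar is at (426,246) and the tape at (435,184). I'll measure them and confirm in a crop.

```bash
cat > m.py <<'E'
from h import *
def measure(f):
    c=dict(np.load('pics/'+f+'.npz')); W=world(c); ok=c['z_map']>0
    out={}
    v,u=np.mgrid[:400,:640]
    # shelf top
    m=ok&(abs(W[...,2]-.05)<.006)&(c['frame'].min(-1)>110)&(u>160)&(u<310)&(v>160)&(v<230)
    p=W[m][:,:2].astype(np.float32); rc=cv2.minAreaRect(p); print('shelf',rc,'z',W[m][:,2].mean(),m.sum()); print(cv2.boxPoints(rc))
    return c,W
E
python3 - <<'E'
from m import *
c,W=measure('t0')
v,u=np.mgrid[:400,:640]
for n,(a,b),zt in [('stand',(236,190),.092),('far',(365,180),.042),('near',(356,236),.042),('brown',(327,160),.042),('turq',(397,146),.042),('jar',(426,246),.06),('tape',(435,184),.014)]:
    m=(c['z_map']>0)&(abs(W[...,2]-zt)<.007)&(np.hypot(u-a,v-b)<22)
    p=W[m]; (x,y),rad=cv2.minEnclosingCircle(p[:,:2].astype(np.float32))
    print(n,np.round([x,y,rad],4),'z',p[:,2].mean().round(4),m.sum())
cv2.imwrite('pics/t0c.png',cv2.resize(c['frame'][125:265,285:465,::-1],None,fx=4,fy=4,interpolation=2))
E
```

```text
shelf ((0.5204846858978271, 0.12456613779067993), (0.1116800606250763, 0.3100939691066742), 4.034820556640625) z 0.04847139133879287 5705
[[ 0.45387352  0.2752998 ]
 [ 0.47569263 -0.03402562]
 [ 0.58709586 -0.02616751]
 [ 0.56527674  0.28315789]]
stand [0.5251 0.1188 0.0278] z 0.0899 435
far [ 0.5643 -0.1791  0.0277] z 0.0403 401
near [ 0.4321 -0.1575  0.0275] z 0.04 414
brown [ 0.612  -0.0868  0.0276] z 0.04 390
turq [ 0.6513 -0.2546  0.0281] z 0.0402 388
jar [ 0.4126 -0.3151  0.0345] z 0.0584 719
tape [ 0.5596 -0.3502  0.033 ] z 0.0126 374
```

View pics/t0c.png

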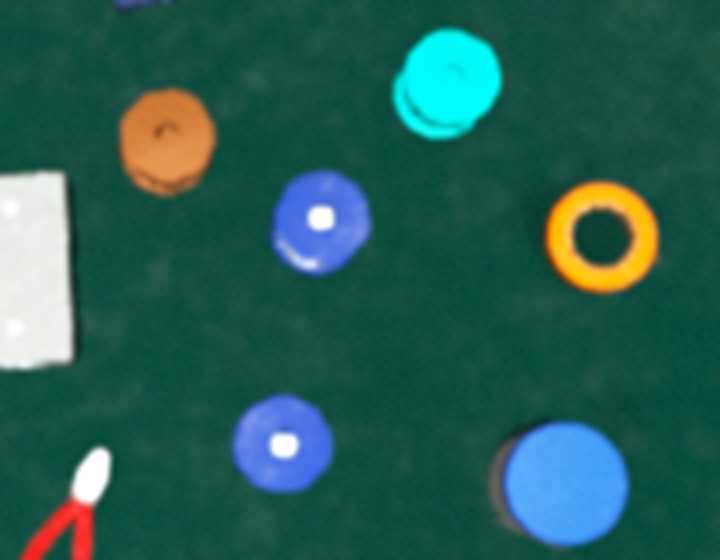

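The crop confirms both blue reels with bright blue flanges, at crop (322,222) and (284,444). They are clearly distinct from the brown and turquoise ones. I'll go above the near reel with the closing line along the shelf's x.

```bash
python3 -m handwheel '[[1,0.02,0.03,0,6],[1,0.045,0.068,0,13],[1,0.07,0.105,0,20],[1,0.094,0.143,0,27],[1,0.118,0.18,0,34],[1,0.142,0.218,0,41],[1,0.166,0.255,0,48],[1,0.19,0.293,0,55],[1,0.215,0.33,0,62],[1,0.24,0.368,0,69],[1,0.265,0.405,-0.02,76],[1,0.28,0.43,-0.04,81.2]]' 30; python3 -m handwheel '[[1,0.014,0.0225,-0.03,0],[1,0.014,0.0225,-0.06,0],[1,0.014,0.0225,-0.06,0],[1,0.014,0.0225,-0.06,0]]'
python3 - <<'E'
from h import *
o=r.observe();print(o['position'],o['tcp_rot'],o['joint_positions'])
c=snap('wrist','w0')
E
```

```text
t: 1.1
position: [0.4071, -0.1988, 0.1949]
tcp_rot: [0.002, 0.68, 0.733, 0.0]
contact_force: [0.6, -1.2, -0.8]
finger_gap: 0.0872
grip_force: 0.0
t: 1.43
position: [0.4182, -0.1765, 0.1329]
tcp_rot: [-0.002, 0.682, 0.731, -0.0]
contact_force: [-0.4, -0.2, -0.2]
finger_gap: 0.0871
grip_force: 0.0
[ 0.41820625 -0.17647337  0.13286337] [-2.23250104e-03  6.81855235e-01  7.31483655e-01 -3.40811894e-04] [-6.46202856e-01  4.54013471e-01  1.93721088e+00 -3.12296953e-04
  7.54879990e-01 -7.16174687e-01]
```

View pics/w0.png

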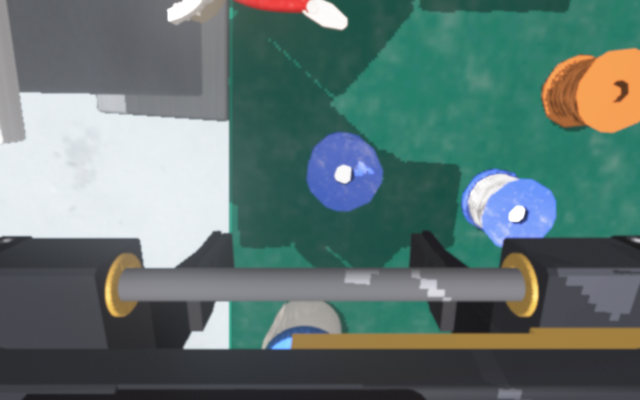

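The wrist view shows the near reel at (344,172), the far reel at about (510,213) and the brown one at (590,90). I'll cross-check the positions from this camera.

```bash
cat >> h.py <<'E'
def disc(c,W,a,b,zt,rp=60,tol=.007):
    v,u=np.mgrid[:400,:640]
    m=(c['z_map']>0)&(abs(W[...,2]-zt)<tol)&(np.hypot(u-a,v-b)<rp)
    p=W[m]; (x,y),rad=cv2.minEnclosingCircle(p[:,:2].astype(np.float32))
    return np.round([x,y,rad,p[:,2].mean()],4),m.sum()
E
python3 - <<'E'
from h import *
c=dict(np.load('pics/w0.npz'));W=world(c)
print(disc(c,W,344,172,.042),disc(c,W,517,213,.042))
E
```

```text
(array([ 0.4332, -0.1567,  0.0279,  0.0418]), np.int64(4262)) (array([ 0.5654, -0.1779,  0.028 ,  0.0418]), np.int64(3627))
```

```bash
python3 -m handwheel '[[1,0.015,0.0195,0,0],[1,0.015,0.0195,-0.01,0],[1,0.015,0.0195,-0.04,0],[1,0.015,0.0195,-0.06,0],[1,0.015,0.0195,-0.07,0],[1,0.015,0.0195,-0.07,0]]'
```

```text
t: 1.98
position: [0.4341, -0.1592, 0.0639]
tcp_rot: [-0.0, 0.683, 0.73, -0.0]
contact_force: [0.3, 0.6, -0.1]
finger_gap: 0.0873
grip_force: 0.0
```

```bash
python3 -m handwheel '[[1,-0.001,0.002,-0.02,0],[1,-0.001,0.002,-0.04,0],[1,-0.001,0.002,-0.055,0],[1,-0.001,0.002,-0.057,0],[1,-0.001,0.002,-0.057,0],[0.5,-0.001,0.002,-0.057,0],[0.5,-0.001,0.002,-0.057,0],[0.5,-0.001,0.002,-0.057,0],[0.5,-0.001,0.002,-0.057,0],[0.5,-0.001,0.002,-0.057,0]]' 30
```

```text
t: 2.82
position: [0.4335, -0.1561, 0.0075]
tcp_rot: [0.001, 0.682, 0.731, 0.0]
contact_force: [-0.7, 0.0, 0.4]
finger_gap: 0.0611
grip_force: 0.0
```

```bash
python3 -m handwheel '[[0.4,0,0,0,0],[0.4,0,0,0,0],[0.4,0,0,0,0],[0.4,0,0,0,0],[0.4,0,0,0,0],[0.4,0,0,0,0]]' 30; python3 -m handwheel '[[0.4,0,0,0.01,0],[0.4,0,0,0.03,0],[0.4,0,0,0.06,0],[0.4,0,0,0.09,0],[0.4,0,0,0.12,0],[0.4,0,0,0.14,0],[0.4,0,0,0.15,0],[0.4,0,0,0.15,0]]' 30
```

```text
t: 3.32
position: [0.4333, -0.1559, 0.0072]
tcp_rot: [0.0, 0.682, 0.731, 0.0]
contact_force: [0.3, -0.6, 6.0]
finger_gap: 0.0548
grip_force: 30.0
t: 3.98
position: [0.4338, -0.1562, 0.159]
tcp_rot: [0.002, 0.682, 0.731, 0.0]
contact_force: [-0.5, -1.5, -5.5]
finger_gap: 0.0551
grip_force: 30.0
```

```bash
python3 -m handwheel '[[0.4,0.003,0.015,0,0],[0.4,0.01,0.04,0,0],[0.4,0.018,0.075,0,0],[0.4,0.027,0.11,0,0],[0.4,0.035,0.145,0,0],[0.4,0.044,0.18,0,0],[0.4,0.052,0.215,0,0],[0.4,0.061,0.25,0,0],[0.4,0.069,0.285,0,0],[0.4,0.077,0.318,0,0],[0.4,0.082,0.342,0,0],[0.4,0.085,0.352,0,0]]' 30;python3 -m handwheel '[[0.4,0,0,0,0],[0.4,0,0,0,0],[0.4,0,0,0,0]]'; python3 - <<'E'
from h import *
c=snap('wrist','w1');snap('top','t1')
E
```

```text
t: 4.98
position: [0.517, 0.1994, 0.1551]
tcp_rot: [-0.001, 0.681, 0.732, -0.001]
contact_force: [0.1, 0.6, -4.9]
finger_gap: 0.0549
grip_force: 30.0
t: 5.23
position: [0.5168, 0.1948, 0.1558]
tcp_rot: [-0.001, 0.682, 0.731, -0.002]
contact_force: [0.8, -0.1, -4.8]
finger_gap: 0.0544
grip_force: 30.0
```

View pics/w1.png

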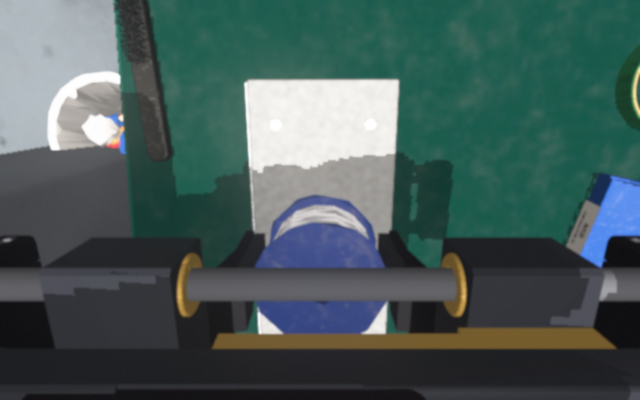

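The reel is held above the shelf, whose left-end corners show at (246,80) and (398,79). I'll check the shelf's middle line from here.

```bash
python3 - <<'E'
from h import *
c=dict(np.load('pics/w1.npz'));W=world(c)
m=(c['z_map']>0)&(abs(W[...,2]-.05)<.006)
for v in (90,120,160,200,220):
    u=np.where(m[v])[0]; a,b=W[v,u.min()],W[v,u.max()]; print(v,u.min(),u.max(),a.round(4),b.round(4),((a+b)/2).round(4))
d=np.array([-.0703,.9975]);n=np.array([.9975,.0703])
print(np.dot([.5168,.1948],n))
for v in (90,120,160,200): 
    u=np.where(m[v])[0]; print(np.dot(((W[v,u.min()]+W[v,u.max()])/2)[:2],n))
E
```

```text
90 246 398 [0.4565 0.2688 0.0493] [0.566  0.2762 0.0499] [0.5112 0.2725 0.0496]
120 247 397 [0.4573 0.2475 0.0486] [0.5683 0.255  0.0479] [0.5128 0.2512 0.0483]
160 250 394 [0.4597 0.2174 0.0474] [0.5693 0.2254 0.0501] [0.5145 0.2214 0.0487]
200 252 392 [0.4619 0.1857 0.0479] [0.5716 0.1939 0.05  ] [0.5167 0.1898 0.049 ]
220 253 391 [0.4629 0.169  0.0477] [0.5729 0.1772 0.0495] [0.5179 0.1731 0.0486]
0.52920244
0.52911022871101
0.5291944180858027
0.5287941544100978
0.5287920339679343
```

Centred on the middle line; lowering.

```bash
python3 -m handwheel '[[0.4,0,0,-0.015,0],[0.4,0,0,-0.04,0],[0.4,0,0,-0.065,0],[0.4,0,0,-0.08,0],[0.4,0,0,-0.087,0],[0.4,0,0,-0.092,0],[0.4,0,0,-0.095,0],[0.4,0,0,-0.097,0],[0.4,0,0,-0.097,0],[0.4,0,0,-0.097,0]]' 30
```

```text
t: 6.17
position: [0.5188, 0.1962, 0.0607]
tcp_rot: [0.0, 0.682, 0.731, 0.001]
contact_force: [0.3, 0.4, -4.3]
finger_gap: 0.055
grip_force: 30.0
```

```bash
python3 -m handwheel '[[0.4,-0.001,-0.001,-0.0015,0],[0.4,-0.001,-0.001,-0.003,0],[0.4,-0.001,-0.001,-0.0035,0],[0.4,-0.001,-0.001,-0.004,0],[0.4,-0.001,-0.001,-0.004,0]]' 30
```

```text
t: 6.58
position: [0.5173, 0.1951, 0.0572]
tcp_rot: [0.0, 0.682, 0.731, 0.0]
contact_force: [-1.7, 0.4, 4.9]
finger_gap: 0.055
grip_force: 30.0
```

Seated on the shelf. Releasing, rising, then towards the far reel.

```bash
python3 -m handwheel '[[0.75,0,0,0,0],[0.9,0,0,0,0],[1,0,0,0,0],[1,0,0,0,0],[1,0,0,0,0],[1,0,0,0,0],[1,0,0,0.01,0],[1,0,0,0.03,0],[1,0,0,0.06,0],[1,0,0,0.09,0],[1,0,0,0.1,0],[1,0,0,0.1,0]]' 30
python3 -m handwheel '[[1,0.002,-0.03,0,0],[1,0.006,-0.07,0,0],[1,0.01,-0.11,0,0],[1,0.015,-0.15,0,0],[1,0.02,-0.19,0,0],[1,0.025,-0.23,0,0],[1,0.03,-0.27,0,0],[1,0.035,-0.3,0,0],[1,0.04,-0.33,0,0],[1,0.044,-0.355,0,0],[1,0.047,-0.37,0,0],[1,0.047,-0.373,0,0]]'
python3 -m handwheel '[[1,0,0,0,0],[1,0,0,0,0],[1,0,0,0,0]]'
python3 - <<'E'
from h import *
c=snap('top','t2');W=world(c)
for a in [(236,190,.092),(203,193,.092)]: print(disc(c,W,*a,15))
cv2.imwrite('pics/t2c.png',cv2.resize(c['frame'][120:270,150:400,::-1],None,fx=3,fy=3))
E
```

```text
t: 7.58
position: [0.5194, 0.1955, 0.1593]
tcp_rot: [0.002, 0.682, 0.731, 0.003]
contact_force: [-0.2, -0.4, -0.7]
finger_gap: 0.0872
grip_force: 0.0
t: 8.58
position: [0.5643, -0.1806, 0.1546]
tcp_rot: [-0.0, 0.683, 0.73, -0.0]
contact_force: [0.5, 0.6, 0.5]
finger_gap: 0.0869
grip_force: 0.0
t: 8.83
position: [0.5634, -0.1759, 0.1554]
tcp_rot: [-0.001, 0.682, 0.732, -0.0]
contact_force: [-0.6, 0.1, -0.0]
finger_gap: 0.0872
grip_force: 0.0
(array([0.5253, 0.1179, 0.0277, 0.09  ]), np.int64(437))
(array([0.5164, 0.1938, 0.0279, 0.0898]), np.int64(442))
```

View pics/t2c.png

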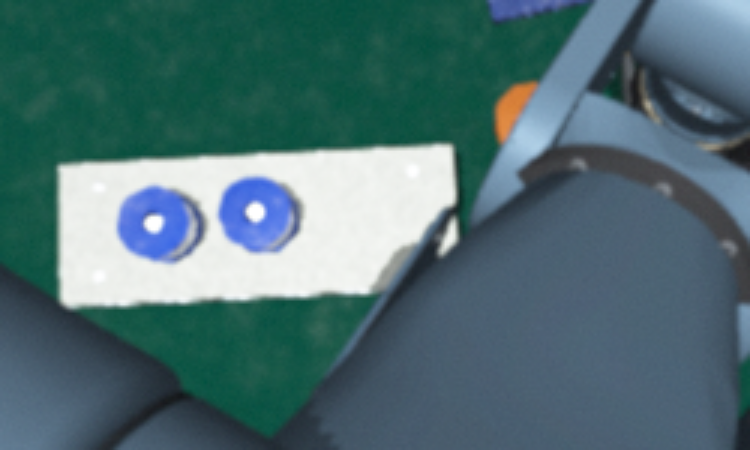

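The two reels stand in line at crop (155,222) and (256,212), 76 mm apart. Now I'll descend on the far reel.

```bash
python3 -m handwheel '[[1,0.002,-0.002,-0.015,0],[1,0.002,-0.002,-0.04,0],[1,0.002,-0.002,-0.075,0],[1,0.002,-0.002,-0.105,0],[1,0.002,-0.002,-0.13,0],[1,0.002,-0.002,-0.142,0],[1,0.002,-0.002,-0.147,0],[1,0.002,-0.002,-0.147,0],[1,0.002,-0.002,-0.147,0],[0.4,0.002,-0.002,-0.147,0],[0.4,0.002,-0.002,-0.147,0],[0.4,0.002,-0.002,-0.147,0]]' 30; python3 -m handwheel '[[0.4,0,0,0,0],[0.4,0,0,0,0],[0.4,0,0,0,0],[0.4,0,0,0,0],[0.4,0,0,0,0],[0.4,0,0,0,0],[0.4,0,0,0,0],[0.4,0,0,0,0],[0.4,0,0,0,0]]' 30
```

```text
t: 9.88
position: [0.5669, -0.1804, 0.0102]
tcp_rot: [0.001, 0.682, 0.731, 0.0]
contact_force: [0.3, 0.1, -0.4]
finger_gap: 0.0743
grip_force: 0.0
t: 10.63
position: [0.5662, -0.18, 0.0092]
tcp_rot: [0.0, 0.682, 0.731, -0.0]
contact_force: [-1.3, 0.4, 4.4]
finger_gap: 0.0547
grip_force: 30.0
```

```bash
python3 -m handwheel '[[0.4,0,0,0.01,0],[0.4,0,0,0.03,0],[0.4,0,0,0.06,0],[0.4,0,0,0.09,0],[0.4,0,0,0.12,0],[0.4,0,0,0.14,0],[0.4,0,0,0.15,0],[0.4,0,0,0.15,0]]' 30
python3 -m handwheel '[[0.4,-0.003,0.012,0,0],[0.4,-0.007,0.035,0,0],[0.4,-0.012,0.065,0,0],[0.4,-0.017,0.095,0,0],[0.4,-0.022,0.125,0,0],[0.4,-0.027,0.155,0,0],[0.4,-0.031,0.18,0,0],[0.4,-0.034,0.2,0,0],[0.4,-0.036,0.215,0,0],[0.4,-0.037,0.2215,0,0],[0.4,-0.037,0.2215,0,0],[0.4,-0.037,0.2215,0,0]]' 30
python3 -m handwheel '[[0.4,0,0,0,0],[0.4,0,0,0,0],[0.4,0,0,0,0]]'
```

```text
t: 11.3
position: [0.5672, -0.1803, 0.1608]
tcp_rot: [0.002, 0.682, 0.731, 0.001]
contact_force: [0.8, 0.4, -4.2]
finger_gap: 0.0547
grip_force: 30.0
t: 12.3
position: [0.5283, 0.0418, 0.1577]
tcp_rot: [-0.001, 0.682, 0.732, -0.001]
contact_force: [-0.4, -1.3, -4.4]
finger_gap: 0.0548
grip_force: 30.0
t: 12.55
position: [0.5294, 0.0406, 0.1587]
tcp_rot: [0.0, 0.683, 0.731, -0.0]
contact_force: [-0.9, -0.9, -4.2]
finger_gap: 0.0546
grip_force: 30.0
```

```bash
python3 -m handwheel '[[0.4,-0.001,0.001,-0.015,0],[0.4,-0.001,0.001,-0.04,0],[0.4,-0.001,0.001,-0.065,0],[0.4,-0.001,0.001,-0.08,0],[0.4,-0.001,0.001,-0.087,0],[0.4,-0.001,0.001,-0.092,0],[0.4,-0.001,0.001,-0.095,0],[0.4,-0.001,0.001,-0.097,0],[0.4,-0.001,0.001,-0.097,0],[0.4,-0.001,0.001,-0.097,0]]' 30; python3 -m handwheel '[[0.4,0,0,-0.001,0],[0.4,0,0,-0.002,0],[0.4,0,0,-0.002,0]]' 30
```

```text
t: 13.38
position: [0.5288, 0.0425, 0.0626]
tcp_rot: [0.001, 0.682, 0.731, 0.0]
contact_force: [0.1, 0.5, -4.9]
finger_gap: 0.055
grip_force: 30.0
t: 13.63
position: [0.5283, 0.0426, 0.0601]
tcp_rot: [0.0, 0.682, 0.731, 0.0]
contact_force: [-0.2, -0.5, -4.6]
finger_gap: 0.0551
grip_force: 30.0
```

```bash
python3 -m handwheel '[[0.4,0,0,-0.001,0],[0.4,0,0,-0.002,0],[0.4,0,0,-0.002,0],[0.4,0,0,-0.002,0]]' 30
```

```text
t: 13.97
position: [0.5284, 0.0426, 0.0592]
tcp_rot: [0.0, 0.682, 0.731, 0.0]
contact_force: [-1.8, -0.3, 5.6]
finger_gap: 0.0549
grip_force: 30.0
```

Seated. Release, rise, move off to the right, and check.

```bash
python3 -m handwheel '[[0.75,0,0,0,0],[0.9,0,0,0,0],[1,0,0,0,0],[1,0,0,0,0],[1,0,0,0,0],[1,0,0,0,0],[1,0,0,0.01,0],[1,0,0,0.03,0],[1,0,0,0.06,0],[1,0,0,0.09,0],[1,0,0,0.1,0],[1,0,0,0.1,0]]' 30
python3 -m handwheel '[[1,0,-0.03,0.01,0],[1,0,-0.065,0.02,0],[1,0,-0.1,0.03,0],[1,0,-0.135,0.03,0],[1,0,-0.17,0.03,0],[1,0,-0.205,0.03,0],[1,0,-0.24,0.03,0],[1,0,-0.27,0.03,0],[1,0,-0.29,0.03,0],[1,0,-0.3,0.03,0],[1,0,-0.3,0.03,0],[1,0,-0.3,0.03,0]]'
python3 - <<'E'
from h import *
c=snap('top','t3');W=world(c)
q=[disc(c,W,*a,15)[0] for a in [(236,190,.092),(203,193,.092),(269,188,.092)]]
n=np.array([.9975,.0703]); mid=np.dot([.5205,.1246],n)
for k in q: print(k,'x',(n@k[:2]-mid).round(4),'d',np.hypot(*(k-q[0])[:2]).round(4))
cv2.imwrite('pics/t3c.png',cv2.resize(c['frame'][120:270,150:400,::-1],None,fx=3,fy=3))
E
```

```text
t: 14.97
position: [0.5303, 0.0424, 0.1612]
tcp_rot: [0.003, 0.682, 0.731, 0.002]
contact_force: [0.5, 0.6, -0.3]
finger_gap: 0.087
grip_force: 0.0
t: 15.97
position: [0.5273, -0.2565, 0.1867]
tcp_rot: [-0.002, 0.683, 0.731, 0.0]
contact_force: [0.2, -0.2, -0.2]
finger_gap: 0.0871
grip_force: 0.0
[0.5248 0.1187 0.0277 0.0899] x 0.0039 d 0.0
[0.5164 0.1931 0.0279 0.09  ] x 0.0007 d 0.0749
[0.5269 0.0437 0.0277 0.0901] x 0.0007 d 0.075
```

View pics/t3c.png

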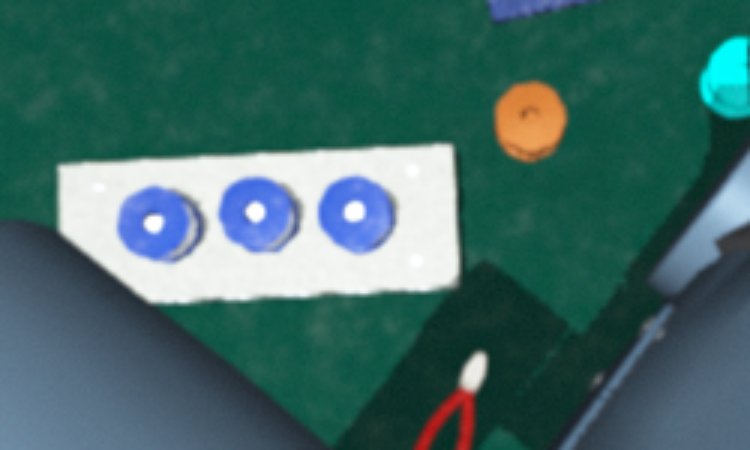

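Three reels stand in a row at crop (155,222), (256,212) and (356,212). They are 75 mm apart, within 4 mm of the middle line, and the arm is clear.

```bash
python3 -c "
from bench import r
print(r.hand_in())"
```

```text
the job is handed in; nothing more can be done
None
```

Both reels now stand upright on the shelf, one on each side of the original, about 75 mm centre to centre and within 4 mm of the middle line; the original reel did not measurably move, and the job is handed in (no verdict was shown).

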